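Wedge the bread cabinet's door shut

ROBOT

A 6-joint arm with a two-finger parallel gripper is mounted at the origin on a cart in front of the work surface, level with it; the furniture and walls round the work are solid. World frame = base frame: x ahead of the robot, y to its left, z up, the work surface at z = 0. Lengths are in m, angles in rad, forces in N, time in s.
With the tool pointing down it reaches from about 0.375 to 0.925 m from the base axis. Payload 5.7 kg.
Tool frame: the origin (TCP) lies at the very end of the fingers, on their centre line; the grasp point (between the pads) lies 19 mm behind it; z points along the fingers, y is the line along which they close (so a half turn about z gives the same grasp; the last joint's range is limited). The gripper opens to 85 mm and grips with 20 to 120 N. Pads are 22 mm wide; open, the fingers measure 114 mm over their backs; the gripper's body (76 mm by 85 mm) begins 54 mm behind the grasp point. The pads swing forward as they close: fully open they stand 13 mm farther back than shut.
Start: joints at [-1.401, 0.359, 1.51, -0, 1.272, -0.115], TCP at [0.169, -0.576, 0.231] pointing down, gripper open.
Joint ranges: [-2.97, 2.97], [-1.01, 2.36], [0.21, 2.38], [-0.96, 4.11], [0.2, 2.71], [-2.98, 2.98]. Speed limits (rad/s): [2.39, 2.39, 3.14, 3.14, 3.14, 3.14].

INTERFACE

Orientations are given as [roll, pitch, yaw] about the fixed x, y, z axes, in that order (R = Rz(yaw) Ry(pitch) Rx(roll)).
In Python, from bench import ctrl gives the robot as it stands.
- The arm moves only by the shell command python3 -m creep 'ROWS'. ROWS is JSON, a list of rows, each an object of numbers: "tx", "ty", "tz": the shift along the tool's x, y, z normalised to -1 to 1, where 1 is 75 cm; "roll": the turn about the tool's z normalised to -1 to 1, where 1 is 45 degrees; "claw": the closure, from 0 (fully open) to 1 (shut). In form: [{"tx": .., "ty": .., "tz": .., "roll": .., "claw": ..}, ...]. A call has 1 to 8 rows; each row is the pose to reach, as a shift and turn from the pose commanded when the call began, along the tool's axes at that moment; what a row does not reach only later rows make up. A row lasts 1/8 s, in which the tool goes at most 62.5 mm and 10.7 degrees, less where a joint would pass 70% of its speed; a pose out of reach is approached as far as the arm can. A call with a number of a shift or a turn outside -1 to 1 is refused whole. A call with a gripper value outside its range is refused whole. The fingers move at their own pace and stop on an object; the grip force is fixed at half the most. Time passes only in rows, so rows that repeat a pose let the fingers close. It gives the time, the measured TCP pose, the force, the opening and the grip force at its end, in the units of the state.
- ctrl.observe(): the state, without advancing time (a new reading comes with each control period).
- ctrl.snapshot(name): name is "scene" or "top" or "wrist"; returns the picture (400x640x3 uint8, red, green, blue); there is no depth.
- ctrl.calibration(name): a dict with "intrinsics" (3x3 intrinsics, pixels), "R" (3x3) and "t" (3): a world point X has camera coordinates R X + t; the wrist camera has in their place "hand_eye" (4x4, takes a point from camera to tool coordinates, whose origin is the TCP and whose axes are the flange's). Camera axes: x right, y down, z forward; pixel columns grow to the right and rows downward; lengths in m; the calibration is good to about 2 mm. A picture is of the moment at which its call begins: read the wrist's pose just before it. calibration takes no time and is no camera call.
- ctrl.close_job(): hands the job in; it is judged then, once.
The state is a dict: "t": time; "q": joint angles; "joint_vel": joint speeds; "tau": joint torques, N m; "tcp_pos": TCP position; "eef_rot": TCP orientation; "contact_force": force on the tool from outside, world axes, zero at the start; "moment": the same for the moment, N m; "gripper_width": finger opening in m; "grip_force": force on a finger pad.
Only numpy, scipy, OpenCV 4.12 (cv2) and the standard library are available. Lean on these libraries where they do the work, as an engineer would, in place of code of your own. Each camera call takes 0.05 s, during which the arm holds its last target. There are 200 camera calls.

TASK

The latch of the small bread cabinet is gone and its blue door keeps drifting open. Pick up the orange wedge by its upright grip and push it, thin end first, under the door near the edge with the dark pull, until the door is fully shut and the wedge is firmly jammed beneath it; then let go and leave it there. The grey wedge is too thin for the gap.

Things in the scene. Friction and masses are not known exactly. Their poses are not given: they have to be found in the camera images.
- wedge_grip (a point): centre of the orange wedge's upright grip, 45 mm above the wedge's flat underside, which lies on the worktop; x along the wedge to its thin end, z up. The grip is 34 mm long, 22 mm wide (y, grasp across it), its top 68 mm above the underside. Wedge 175 x 42 mm, 0.15 kg. A grey wedge of the same plan, 9 mm thick, is of no use.
- wedge_tip (a point): middle of the orange wedge's thin end, at its underside, 150 mm ahead (x) of the grip's centre, same axes. The wedge is 4 mm thick here and rises evenly to 24 mm over 120 mm; the 55 mm below and round the grip are level.
- sill (a point): fixed point on the steel cabinet (300 wide, 220 high, 200 deep): front lower edge of the shut door, 60 mm in from its pull-side edge, 12 mm above the worktop; x straight into the cabinet, y to the hinge side. Free below for 70 mm inwards. The wedge jams with its tip about 48 mm beyond (x) this point; a push of 10 to 20 N then leaves it stuck.
- cabinet_door (a joint): opening angle of the blue door (rad): 0 shut against its stop, growing as it swings towards the robot. Upright hinge in the front face's plane, 240 mm to the y side of the sill point. Starts a little ajar, moves easily, stays where left; pushing the wedge under it also swings it shut. Its lower edge stays level, 12 mm above the worktop; 15 mm thick, pull 12 mm proud.
Mind the look-alikes: they are no part of the job. There is more than one size of the part that bears wedge_grip; the job needs the middle-sized.

How it is judged:
At the end, for the whole second after the job is handed in: The door is shut (within 2 degrees); the orange wedge lies flat (within 7 degrees) and at rest with its thin end at least 30 mm under the door, between 50 mm to the pull side and 80 mm to the hinge side of the sill point, and stays jammed, pressing on the door with more than 2 N after release (value of joint cabinet_door below 0.035 rad and contact force between wedge and cabinet_door above 2 N and x of wedge_tip in the frame of sill above 0.03 m and y of wedge_tip in the frame of sill between -0.05 and 0.08 m and angle between wedge_grip's own z axis and vertical below 0.12 rad and linear speed of wedge below 0.01 m/s); the robot touches nothing.
It also fails if it takes over 35 s, if anything falls off the work surface, if the arm or the gripper's body presses on something with over 40 N, if the wrist force passes 120 N, or if a joint passes its speed limit or range.

## Working session

There is one attempt and no reset: what is moved stays moved. The work goes in short steps, Python scripts to look and compute and a shell command to move; the robot and the scene stay as the last step left them, time stands still between calls to the robot, and variables do not carry over. Pictures are saved under pics/ and viewed, at most 10 in all, crops included, and the job is handed in when it is done.

```bash
mkdir -p pics; ls
python3 - <<'E'
from bench import ctrl
import cv2,numpy as np
s=ctrl.observe();print(s['t'],s['tcp_pos'],s['eef_rot'],s['gripper_width'])
for n in ("scene","top"):
    cv2.imwrite(f"pics/{n}0.png",ctrl.snapshot(n)[:,:,::-1])
    c=ctrl.calibration(n);print(n,np.round(c['intrinsics'],1).tolist(),np.round(c['R'],3).tolist(),np.round(c['t'],3))
E
```

```text
pics
0.0 [ 0.16846862 -0.57515635  0.23044667] [-3.13976259e+00 -2.29546537e-04  2.84816928e-01] 0.08530175867628952
scene [[375.8, 0.0, 318.8], [0.0, 375.8, 195.6], [0.0, 0.0, 1.0]] [[-0.693, -0.721, -0.005], [-0.507, 0.492, -0.708], [0.513, -0.488, -0.706]] [0.383 0.342 0.939]
top [[365.7, 0.0, 320.8], [0.0, 365.7, 193.4], [0.0, 0.0, 1.0]] [[0.009, -1.0, -0.011], [-0.991, -0.008, -0.133], [0.133, 0.012, -0.991]] [-0.007  0.569  1.   ]
```

View pics/top0.png

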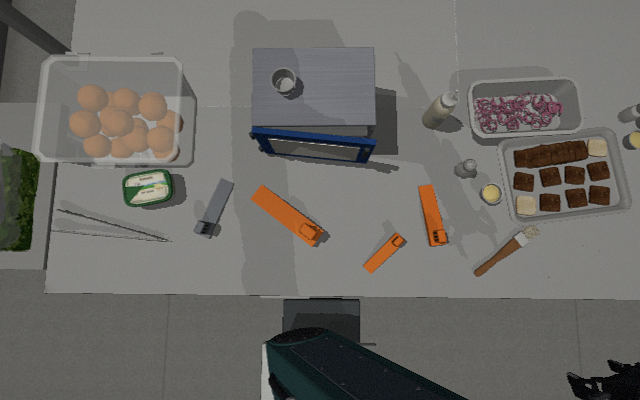

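View pics/scene0.png

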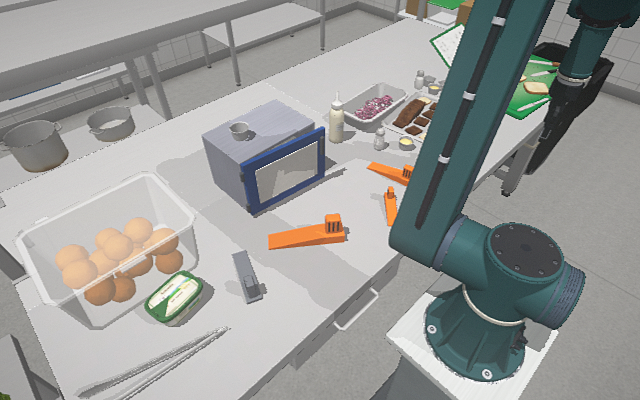

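```bash
cat > h.py <<'E'
import cv2,numpy as np
from bench import ctrl
def ray(n,px,z):
    c=ctrl.calibration(n);R=np.array(c['R']);t=np.array(c['t']);K=np.array(c['intrinsics'])
    o=-R.T@t; p=np.atleast_2d(px).astype(float)
    d=np.c_[p,np.ones(len(p))]@np.linalg.inv(K).T@R
    return o+d*((z-o[2])/d[:,2])[:,None]
def proj(n,X):
    c=ctrl.calibration(n);v=np.atleast_2d(X)@np.array(c['R']).T+np.array(c['t']);v=v@np.array(c['intrinsics']).T
    return v[:,:2]/v[:,2:]
def mask(im,lo,hi): return cv2.inRange(cv2.cvtColor(im,cv2.COLOR_RGB2HSV),lo,hi)
E
python3 - <<'E'
from h import *
im=ctrl.snapshot("top")
def rect(m,amin,z):
    for c in cv2.findContours(m,cv2.RETR_EXTERNAL,cv2.CHAIN_APPROX_NONE)[0]:
        if cv2.contourArea(c)<amin: continue
        P=ray("top",c[:,0],z)[:,:2].astype(np.float32)
        r=cv2.minAreaRect(P*1000); M=cv2.moments(c)
        print("px",round(M['m10']/M['m00']),round(M['m01']/M['m00']),"rect mm",np.round(r[0]),np.round(r[1]),round(r[2],1),cv2.boxPoints(r).round().tolist())
print("orange");rect(mask(im,(5,170,100),(18,255,255))*1,200,0.012)
print("blue");b=mask(im,(105,120,30),(125,255,255));rect(b,200,0.22)
print("roof",ray("top",[[253,48],[374,48],[375,125],[253,125]],0.22).round(3).tolist())
a=cv2.resize(im[30:180,230:400],None,fx=3.4,fy=3.4,interpolation=cv2.INTER_CUBIC)
c=cv2.resize(im[170:280,240:460],None,fx=2.63,fy=2.63,interpolation=cv2.INTER_CUBIC)
cv2.imwrite("pics/c1.png",cv2.resize(np.vstack([cv2.resize(a,(578,290)),c[:, :578]]),None,fx=1,fy=1)[:,:,::-1])
E
```

```text
orange
px 384 252 rect mm [ 403. -182.] [ 34. 133.] 44.7 [[344.0, -147.0], [438.0, -241.0], [462.0, -218.0], [368.0, -123.0]]
px 432 216 rect mm [ 514. -323.] [174.  48.] 10.6 [[424.0, -315.0], [433.0, -362.0], [604.0, -330.0], [595.0, -283.0]]
px 287 215 rect mm [509.  97.] [226.  55.] 53.2 [[420.0, 23.0], [464.0, -9.0], [599.0, 172.0], [555.0, 204.0]]
blue
px 314 145 rect mm [660.  18.] [296.  62.] 84.3 [[615.0, -127.0], [676.0, -133.0], [706.0, 162.0], [644.0, 168.0]]
roof [[0.906, 0.167, 0.22], [0.907, -0.132, 0.22], [0.71, -0.132, 0.22], [0.708, 0.16, 0.22]]
```

View pics/c1.png

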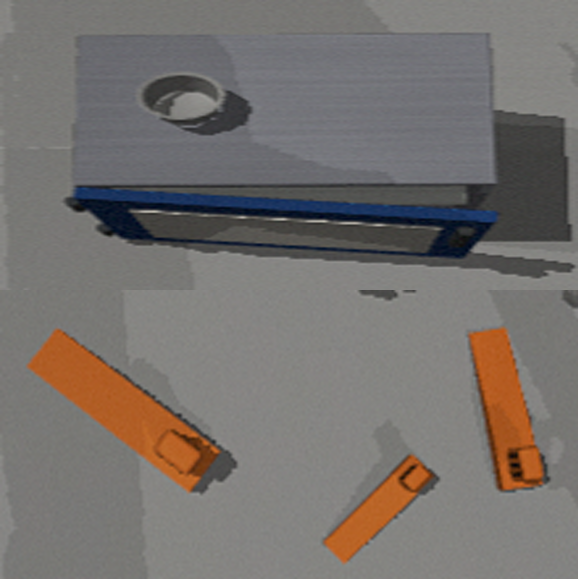

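The crop shows the candidates: the orange wedges at px (384,252) (133 mm long), (432,216) (174 x 45 mm) and (287,215) (226 mm). The middle one, (432,216), matches 175 x 42; its grip is at its near end and its thin end faces the cabinet. The grey wedge at (214,208) is not used. The cabinet roof's front corners are at about (252,126) and (375,125). The door is hinged on the left, and its free edge with the dark pull is at about (366,152).

```bash
cat >> h.py <<'E'
def wedge(box):
    im=ctrl.snapshot("top");m=mask(im,(5,170,60),(18,255,255));k=np.zeros_like(m);x0,y0,x1,y1=box;k[y0:y1,x0:x1]=m[y0:y1,x0:x1]
    return im,k
E
python3 - <<'E'
from h import *
im,k=wedge((405,170,460,260))
rows=[r for r in range(192,225)]
L=np.array([[np.nonzero(k[r])[0].min()-.5+.0,r] for r in rows]);P=ray("top",L,0.0)
f=np.polyfit(P[:,0],P[:,1],1);yaw=np.arctan(f[0]);print("yaw",yaw,"deg",np.degrees(yaw))
u=np.array([np.cos(yaw),np.sin(yaw)]);v=np.array([-u[1],u[0]])
ys,xs=np.nonzero(k);T=ray("top",np.c_[xs,ys],0.004);far=(T[:,:2]@u).max()+.001
side=P[:,:2]@v; print("side",side.mean(),side.std())
tip=u*far+v*(side.mean()-.021);g=tip-.15*u
print("tip",tip,"grip",g, "grip top px",proj("top",[[*g,.068]]))
s=ctrl.observe();y=s['eef_rot'][2];d=g-s['tcp_pos'][:2]
tx=np.array([np.cos(y),np.sin(y)]);ty=np.array([np.sin(y),-np.cos(y)])
print("tx",d@tx/.75,"ty",d@ty/.75,"tz to z=.032",(s['tcp_pos'][2]-.032)/.75,"roll",(y-yaw)/(np.pi/4),np.hypot(*g))
cv2.imwrite("pics/c2.png",cv2.resize(im[175:260,400:470],None,fx=6,fy=6,interpolation=cv2.INTER_CUBIC)[:,:,::-1])
E
```

```text
yaw 0.17157169942588035 deg 9.830334260990073
side -0.384810609246996 0.000835861627932337
tip [ 0.60105207 -0.30771019] grip [ 0.45325443 -0.33331987] grip top px [[442.90412938 235.11518225]]
tx 0.4550812211395903 ty -0.20308813272365203 tz to z=.032 0.26497811288633244 roll 0.14414300627201138 0.562620393583564
```

View pics/c2.png

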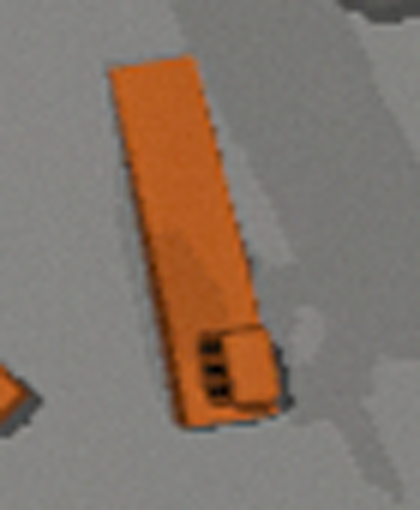

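The crop shows the middle wedge with its grip top centred at about px (442,237), against a predicted (443,235), so the two agree. Moving above it.

```bash
python3 -m creep '[{"tx":0.08,"ty":-0.035,"tz":0.02,"roll":0.14,"claw":0},{"tx":0.16,"ty":-0.07,"tz":0.04,"roll":0.14,"claw":0},{"tx":0.24,"ty":-0.105,"tz":0.06,"roll":0.14,"claw":0},{"tx":0.31,"ty":-0.14,"tz":0.08,"roll":0.14,"claw":0},{"tx":0.38,"ty":-0.17,"tz":0.1,"roll":0.14,"claw":0},{"tx":0.43,"ty":-0.19,"tz":0.11,"roll":0.144,"claw":0},{"tx":0.453,"ty":-0.203,"tz":0.12,"roll":0.144,"claw":0},{"tx":0.453,"ty":-0.203,"tz":0.12,"roll":0.144,"claw":0}]'
python3 - <<'E'
from h import *
s=ctrl.observe();print(s['tcp_pos'],s['eef_rot'])
im=ctrl.snapshot("wrist");cv2.imwrite("pics/w1.png",im[:,:,::-1])
c=ctrl.calibration("wrist");print(c)
from scipy.spatial.transform import Rotation as Ro
T=np.eye(4);T[:3,:3]=Ro.from_euler('xyz',s['eef_rot']).as_matrix();T[:3,3]=s['tcp_pos']
C=T@np.array(c['hand_eye']);X=np.array([.4533,-.3333,.068]);p=np.array(c['intrinsics'])@(C[:3,:3].T@(X-C[:3,3]));print("pred grip px",p[:2]/p[2])
E
```

```text
t: 1.2
tcp_pos: [0.4518, -0.3332, 0.1406]
eef_rot: [-3.14, 0.001, 0.174]
contact_force: [0.5, -0.2, 1.0]
gripper_width: 0.0851
grip_force: 0.0
[ 0.45182941 -0.33315077  0.140581  ] [-3.14035004e+00  1.26593115e-03  1.74041779e-01]
{'intrinsics': array([[341.34353905,   0.        , 318.36406179],
       [  0.        , 341.34353905, 200.34789299],
       [  0.        ,   0.        ,   1.        ]]), 'hand_eye': array([[ 1.83793608e-04, -9.58424535e-01, -2.85346066e-01,
         7.24782532e-02],
       [ 9.99999954e-01,  2.44991401e-04, -1.78772994e-04,
         2.90906443e-04],
       [ 2.41247756e-04, -2.85346020e-01,  9.58424536e-01,
        -1.41705541e-01],
       [ 0.00000000e+00,  0.00000000e+00,  0.00000000e+00,
         1.00000000e+00]])}
pred grip px [318.72648842 210.73899798]
```

View pics/w1.png

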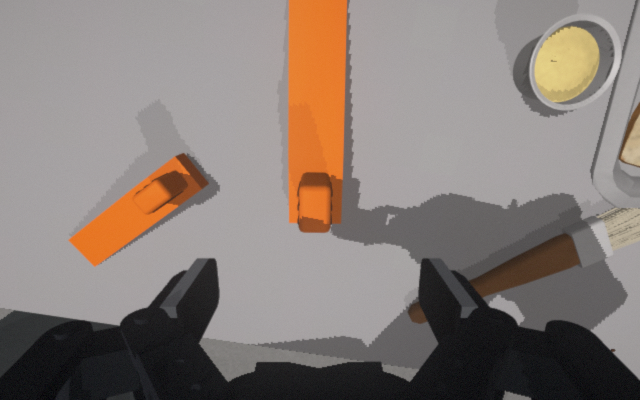

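The wrist view shows the grip at about px (315,213), against a predicted (319,211). That is within 2 mm, and the wedge is aligned with the image. Descending and gripping.

```bash
python3 -m creep '[{"tx":-0.002,"ty":-0.003,"tz":0.05,"roll":0,"claw":0},{"tx":-0.002,"ty":-0.003,"tz":0.1,"roll":0,"claw":0},{"tx":-0.002,"ty":-0.003,"tz":0.144,"roll":0,"claw":0},{"tx":-0.002,"ty":-0.003,"tz":0.144,"roll":0,"claw":0.5},{"tx":-0.002,"ty":-0.003,"tz":0.144,"roll":0,"claw":1},{"tx":-0.002,"ty":-0.003,"tz":0.144,"roll":0,"claw":1},{"tx":-0.002,"ty":-0.003,"tz":0.144,"roll":0,"claw":1},{"tx":-0.002,"ty":-0.003,"tz":0.144,"roll":0,"claw":1}]'
```

```text
t: 2.25
tcp_pos: [0.4507, -0.3332, 0.0349]
eef_rot: [3.139, -0.001, 0.172]
contact_force: [-1.7, 0.2, 7.7]
gripper_width: 0.0214
grip_force: 59.9
```

```bash
python3 -m creep '[{"tx":0,"ty":0,"tz":-0.06,"roll":0,"claw":1},{"tx":0,"ty":0,"tz":-0.12,"roll":0,"claw":1},{"tx":0.02,"ty":-0.06,"tz":-0.15,"roll":0.04,"claw":1},{"tx":0.04,"ty":-0.13,"tz":-0.15,"roll":0.08,"claw":1},{"tx":0.06,"ty":-0.2,"tz":-0.15,"roll":0.12,"claw":1},{"tx":0.08,"ty":-0.27,"tz":-0.15,"roll":0.17,"claw":1},{"tx":0.103,"ty":-0.331,"tz":-0.15,"roll":0.2,"claw":1},{"tx":0.103,"ty":-0.331,"tz":-0.15,"roll":0.2,"claw":1}]'
python3 - <<'E'
from h import *
s=ctrl.observe();print(s['tcp_pos'],s['eef_rot'],s['gripper_width'],s['contact_force'])
im=ctrl.snapshot("top");a=im[30:260,230:460]
cv2.imwrite("pics/t2.png",cv2.resize(a,None,fx=2.6,fy=2.6,interpolation=cv2.INTER_CUBIC)[:,:,::-1])
E
```

```text
t: 3.25
tcp_pos: [0.4835, -0.0713, 0.1462]
eef_rot: [-3.141, -0.0, 0.019]
contact_force: [-0.7, -0.5, -1.4]
gripper_width: 0.0213
grip_force: 59.7
[ 0.48347448 -0.07126735  0.14621871] [-3.14074960e+00 -1.23657816e-04  1.91273316e-02] 0.021342983856801726 [-0.69856346 -0.47775368 -1.43578525]
```

View pics/t2.png

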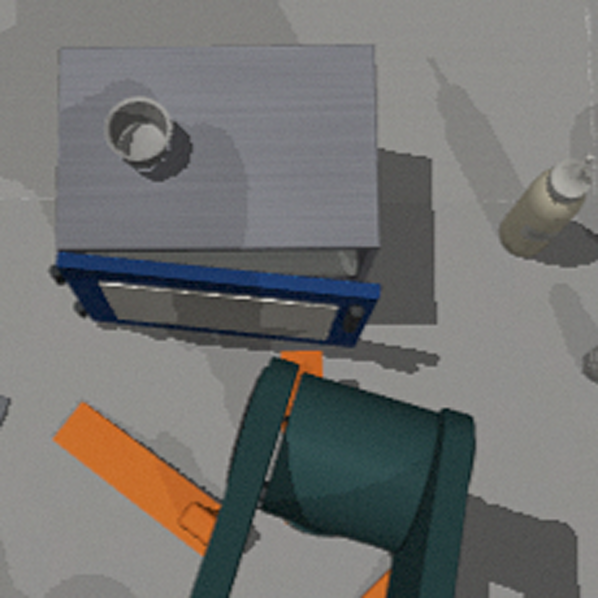

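The crop shows the wedge held with its tip at about crop px (303,352), in front of the pull half of the door and pointing straight in. The door is still ajar. Lowering it and starting the push.

```bash
python3 -m creep '[{"tx":0,"ty":0,"tz":0.06,"roll":0,"claw":1},{"tx":0,"ty":0,"tz":0.12,"roll":0,"claw":1},{"tx":0,"ty":0,"tz":0.14,"roll":0,"claw":1},{"tx":0,"ty":0,"tz":0.148,"roll":0,"claw":1},{"tx":0,"ty":0,"tz":0.148,"roll":0,"claw":1},{"tx":0,"ty":0,"tz":0.148,"roll":0,"claw":1}]'
```

```text
t: 4.05
tcp_pos: [0.4849, -0.0751, 0.0359]
eef_rot: [3.141, -0.002, 0.014]
contact_force: [0.4, 0.5, -1.4]
gripper_width: 0.0214
grip_force: 59.7
```

```bash
python3 -m creep '[{"tx":0.02,"ty":0,"tz":0.001,"roll":0,"claw":1},{"tx":0.04,"ty":0,"tz":0.001,"roll":0,"claw":1},{"tx":0.06,"ty":0,"tz":0.001,"roll":0,"claw":1},{"tx":0.08,"ty":0,"tz":0.001,"roll":0,"claw":1},{"tx":0.1,"ty":0,"tz":0.001,"roll":0,"claw":1},{"tx":0.11,"ty":0,"tz":0.001,"roll":0,"claw":1},{"tx":0.12,"ty":0,"tz":0.001,"roll":0,"claw":1},{"tx":0.12,"ty":0,"tz":0.001,"roll":0,"claw":1}]'
```

```text
t: 5.05
tcp_pos: [0.574, -0.0732, 0.0349]
eef_rot: [3.141, 0.0, 0.015]
contact_force: [-5.0, 0.4, 7.8]
gripper_width: 0.0215
grip_force: 61.1
```

```bash
python3 -m creep '[{"tx":0.006,"ty":0,"tz":0,"roll":0,"claw":1},{"tx":0.012,"ty":0,"tz":0,"roll":0,"claw":1},{"tx":0.016,"ty":0,"tz":0,"roll":0,"claw":1},{"tx":0.016,"ty":0,"tz":0,"roll":0,"claw":1}]'
python3 - <<'E'
from h import *
im=ctrl.snapshot("scene");cv2.imwrite("pics/s3.png",cv2.resize(im[90:270,180:360],None,fx=3.2,fy=3.2,interpolation=cv2.INTER_CUBIC)[:,:,::-1])
E
```

```text
t: 5.55
tcp_pos: [0.585, -0.0729, 0.0349]
eef_rot: [-3.142, 0.002, 0.015]
contact_force: [-7.0, 0.3, 8.7]
gripper_width: 0.0211
grip_force: 61.3
```

View pics/s3.png

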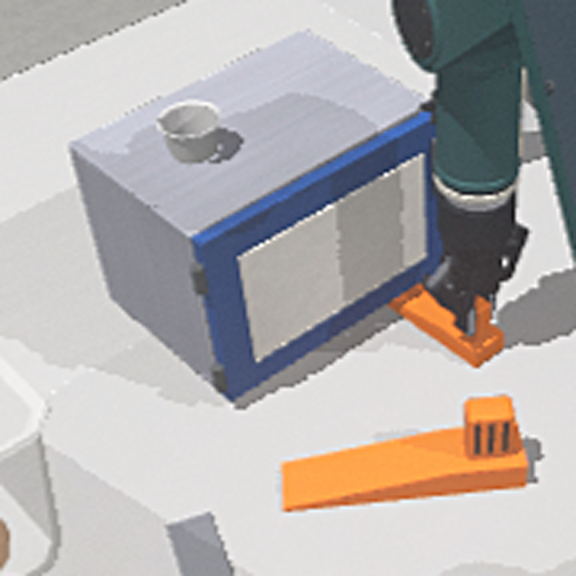

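The view shows the wedge under the pull side of the door (tip entering at about crop px (400,300)), with the door nearly shut. Pushing on in small steps.

```bash
python3 -m creep '[{"tx":0.004,"ty":0,"tz":-0.002,"roll":0,"claw":1},{"tx":0.008,"ty":0,"tz":-0.002,"roll":0,"claw":1},{"tx":0.01,"ty":0,"tz":-0.002,"roll":0,"claw":1},{"tx":0.01,"ty":0,"tz":-0.002,"roll":0,"claw":1}]'
```

```text
t: 6.1
tcp_pos: [0.5907, -0.0725, 0.0351]
eef_rot: [-3.141, 0.005, 0.015]
contact_force: [-9.3, -0.8, 2.5]
gripper_width: 0.0214
grip_force: 60.5
```

```bash
python3 -m creep '[{"tx":0.003,"ty":0,"tz":0,"roll":0,"claw":1},{"tx":0.006,"ty":0,"tz":0,"roll":0,"claw":1},{"tx":0.006,"ty":0,"tz":0,"roll":0,"claw":1}]'
```

```text
t: 6.48
tcp_pos: [0.5912, -0.0721, 0.0349]
eef_rot: [-3.14, 0.012, 0.016]
contact_force: [-18.4, -1.6, 13.1]
gripper_width: 0.0213
grip_force: 61.6
```

```bash
python3 -m creep '[{"tx":0.002,"ty":0,"tz":-0.002,"roll":0,"claw":1},{"tx":0.003,"ty":0,"tz":-0.002,"roll":0,"claw":1},{"tx":0.003,"ty":0,"tz":-0.002,"roll":0,"claw":1}]'
```

```text
t: 6.85
tcp_pos: [0.5913, -0.0717, 0.0351]
eef_rot: [-3.139, 0.016, 0.016]
contact_force: [-20.0, -1.9, 6.0]
gripper_width: 0.0208
grip_force: 60.7
```

```bash
python3 -m creep '[{"tx":0,"ty":0,"tz":0,"roll":0,"claw":0.3},{"tx":0,"ty":0,"tz":0,"roll":0,"claw":0.3},{"tx":0,"ty":0,"tz":0,"roll":0,"claw":0.3},{"tx":0,"ty":0,"tz":0,"roll":0,"claw":0.3},{"tx":-0.005,"ty":0,"tz":-0.05,"roll":0,"claw":0.3},{"tx":-0.01,"ty":0,"tz":-0.12,"roll":0,"claw":0.3},{"tx":-0.06,"ty":0.05,"tz":-0.17,"roll":0,"claw":0.3},{"tx":-0.12,"ty":0.1,"tz":-0.2,"roll":0,"claw":0.3}]'
python3 -m creep '[{"tx":-0.05,"ty":0.08,"tz":-0.04,"roll":0,"claw":0.3},{"tx":-0.05,"ty":0.16,"tz":-0.04,"roll":0,"claw":0.3},{"tx":-0.05,"ty":0.24,"tz":-0.04,"roll":0,"claw":0.3},{"tx":-0.05,"ty":0.32,"tz":-0.04,"roll":0,"claw":0.3},{"tx":-0.05,"ty":0.34,"tz":-0.04,"roll":0,"claw":0.3},{"tx":-0.05,"ty":0.34,"tz":-0.04,"roll":0,"claw":0.3}]'
python3 - <<'E'
from h import *
a=ctrl.snapshot("scene")[90:270,180:360];b=ctrl.snapshot("top")[30:260,230:460]
f=lambda i:cv2.resize(i,(400,400),interpolation=cv2.INTER_CUBIC)
cv2.imwrite("pics/e4.png",np.hstack([f(a),f(b)])[:,:,::-1])
E
```

```text
t: 7.85
tcp_pos: [0.514, -0.1486, 0.1884]
eef_rot: [3.14, -0.004, 0.017]
contact_force: [0.1, -1.1, -0.1]
gripper_width: 0.0595
grip_force: 0.0
t: 8.6
tcp_pos: [0.4789, -0.4036, 0.2157]
eef_rot: [-3.141, 0.0, 0.013]
contact_force: [-0.6, 0.3, -0.6]
gripper_width: 0.0598
grip_force: 0.0
```

View pics/e4.png

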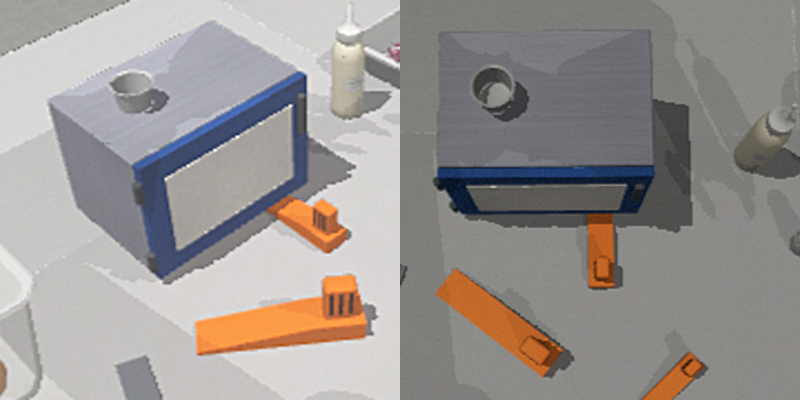

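The pictures show the door flush and shut. The wedge lies flat under its pull side, at about px (600,250) in the right half. The arm is clear, so I am handing in.

```bash
python3 -c "
from bench import ctrl
print(ctrl.close_job())"
```

```text
the job is handed in; nothing more can be done
None
```

I pushed the middle-sized orange wedge under the pull side of the blue door until it jammed at about 20 N, and released it with the door looking fully shut; the job was handed in with the clock at about 9 s, and the hand-in returned no verdict.

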